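Lever the scrap-glass flap open and hold it

ROBOT

A 6-joint arm with a two-finger parallel gripper is mounted at the origin on a cart in front of the work surface, level with it; the furniture and walls round the work are solid. World frame = base frame: x ahead of the robot, y to its left, z up, the work surface at z = 0. Lengths are in mm, angles in degrees, forces in N, time in s.
With the tool pointing down it reaches from about 300 to 850 mm from the base axis. Payload 4.2 kg.
Tool frame: the origin (TCP) lies at the very end of the fingers, on their centre line; the grasp point (between the pads) lies 19 mm behind it (env.grasp_offset is the distance from the TCP to the grasp point, in mm); z points along the fingers, y is the line along which they close (so a half turn about z gives the same grasp; the last joint's range is limited). The gripper opens to 91 mm and grips with 3 to 60 N. Pads are 32 mm wide; open, the fingers measure 118 mm over their backs; the gripper's body (76 mm by 178 mm) begins 60 mm behind the grasp point.
Start: joints at [67.208, 18.312, 89.639, -0, 72.044, -1.146], TCP at [212.107, 534.466, 213.976] pointing down, gripper open.
Joint ranges: [-177.97, 177.97], [-48.28, 115.42], [12.27, 149.76], [-77.06, 257.06], [2.81, 150.46], [-146.56, 146.56]. Speed limits (degrees/s): [147.25, 147.25, 180, 180, 180, 180].

INTERFACE

Orientations are given as [roll, pitch, yaw] about the fixed x, y, z axes, in that order (R = Rz(yaw) Ry(pitch) Rx(roll)).
In Python, from workcell import env gives the robot as it stands. The module is installed in compiled form; this text tells all that it offers.
- The arm moves only by the tool send_rows, never from a script. Its argument "motion" is a list of rows, each an object of numbers: "tx", "ty", "tz": the shift along the tool's x, y, z in units of 500 mm (1.0 is 500 mm); "rx", "ry", "rz": the turn, a rotation vector about the tool's x, y, z in units of 30 degrees (1.0 is 30 degrees); "gripper": the closure, from -1 (fully open) to 1 (shut). In form: [{"tx": .., "ty": .., "tz": .., "rx": .., "ry": .., "rz": .., "gripper": ..}, ...]. A call has 1 to 12 rows; each row shifts and turns the commanded pose from where the row before left it, along the tool's axes as they then stand; what a row does not reach is not made up. A row lasts 1/8 s, in which the tool goes at most 62.5 mm and 10.7 degrees, less where a joint would pass 70% of its speed; a pose out of reach is approached as far as the arm can. A call with a number of a shift or a turn outside -1 to 1 is refused whole. A call with a gripper value outside its range is refused whole. The fingers move at their own pace and stop on an object; "grip_force" is the grip in N (left out, the last holds). Time passes only in rows, so rows that do not move let the fingers close. It gives the time, the measured TCP pose, the force, the opening and the grip force at its end, in the units of the state.
- env.state(): the state, without advancing time (a new reading comes with each control period).
- env.grab_frame(name): name is "scene" or "top"; returns a dict with "frame" (480x640x3 uint8, red, green, blue), "vertical_fov" (degrees; the focal length in pixels is half the picture's height over the tangent of half this angle, whatever the lens; pixels are square), "cx", "cy" (the principal point, pixels), "k1" (the pictures are not rectified: a ray, as slopes to the right and down, at radius r is drawn at 1 + k1 r^2 times it, then the intrinsics apply), "rvec" (rotation vector, rad) and "tvec" (3), from world to camera coordinates, as OpenCV has them. Camera axes: x right, y down, z forward; pixel columns grow to the right and rows downward; lengths in mm; the calibration is good to about 2 mm. A picture is of the moment at which its call begins. There is no depth.
- env.job_done(): hands the job in; it is judged then, once.
The state is a dict: "time_s": time; "qpos": joint angles; "qvel": joint speeds; "effort": joint torques, N m; "ee_pos": TCP position; "ee_rot": TCP orientation; "force": force on the tool from outside, world axes, zero at the start; "torque": the same for the moment, N m; "gripper_width": finger opening in mm; "gripper_force": force on a finger pad.
Only numpy, scipy, OpenCV 4.12 (cv2) and the standard library are available. Lean on these libraries where they do the work, as an engineer would, in place of code of your own. Each camera call takes 0.05 s, during which the arm holds its last target. There are 200 camera calls.

TASK

Hold the heavy steel flap of the blue scrap-glass box open with its lever. Using only your fingertips, grasping nothing, push the lever's black pedal toward the box until it stops, so the brass toe is under the flap's lip, then press the pedal well down so that the flap stands clearly open. Do not touch the flap itself or disturb the loose red jar and black jar lid beside the lever, and finish while still holding the pedal down.

Things in the scene. Friction and masses are not known exactly. Their poses are not given: they have to be found in the camera images.
- scrap_box: low blue steel box and fulcrum stand on one dark base plate (300 x 150 x 6 mm), fixed to the table. Origin on the table under the lever's pivot, which is 65 mm up. Level x axis runs along the lever from pedal to box, y to the left of that. Plate spans x -60 to +240 mm, box +103 to +228 mm (60 mm high), fulcrum -30 to +30 mm (74 mm high). Under the pedal is only bare table.
- bar_slide (a joint): sliding of the steel lever bar through its rocking cradle, m: 0 = fully back, grows towards the box, 0.045 = home at a hard stop. Starts at 0 to 0.012. Slides stiffly (about 4 to 5 N), stays where it is left. As it starts the toe misses the flap's lip; it is well under it only near home.
- lever_angle (a joint): rocking of the lever, rad: 0 = at rest, bar sloping 15 degrees down from pedal to toe (a stop; the pedal cannot be lifted further); grows as the pedal goes down, 0.26 = bar level, 0.44 = stop. A spring raises the pedal again when let go. The pedal takes about 2 to 4 N at first, 5 to 10 N once the toe lifts the flap.
- pedal_rear (a point): middle of the pedal's rear edge (the 48 x 10 mm face turned away from the box), where the bar can be pushed home. Same axes as pedal_top.
- flap: heavy steel flap lying shut on the box, 168 mm long, 146 wide, 9 thick, 1.3 kg. Origin in the middle of its free edge (the lip), half its thickness up; shut, its axes are those of scrap_box and it reaches 168 mm to +x, where it is hinged on the box's far rim, 65 mm above the table. It falls shut when not held up.
- toe (a point): centre of the brass roller, 18 mm thick and 50 mm long, across the short end of the bar. Home, it lies 88 mm beyond the pivot.
- lip (a point): middle of the underside of the flap's free edge (yellow stripe on top), which overhangs the box's near wall by 38 mm. 61 mm above the table when shut; with the bar home and lever_angle = 0.40 it rises to about 90 mm.
- jar_red: loose clear glass jar of red crushed glass, 81 mm across, 120 mm high, standing on the table beside the lever; origin under its middle. Leave alone.
- lid_0: loose black jar lid, 78 mm across, 14 mm high, lying on the table beside the lever; origin under its middle. Leave alone.
- pedal_top (a point): black ribbed rubber pedal plate on the long end of the bar: 48 mm along the bar, 48 mm across, 10 mm thick. This point is the centre of its top face; x along the bar towards the box, y across, z out of the top face. With the bar home the point is 205 mm from the pivot; it stands about 125 mm above the table at rest, about 45 mm with lever_angle = 0.40.
- pedal: the lever bar, a steel flat 24 mm wide and 12 mm thick, 292 mm long, with the pedal and toe fixed on its ends. Origin on the bar's axis, at the pivot when bar_slide = 0. Same axes as pedal_top.

How it is judged:
By the outcome, as a careful person would: the job done as asked, in the order asked, and still so for the second after the job is handed in, while the arm keeps its last pose, push and grip.
It also fails if it takes over 34 s, if anything falls off the work surface, if the arm or the gripper's body presses on something with over 40 N, if the wrist force passes 120 N, or if a joint passes its speed limit or range.

## Working session

There is one attempt and no reset: what is moved stays moved. The work goes in short steps, Python scripts to look and compute and a tool call to move; the robot and the scene stay as the last step left them, time stands still between calls to the robot, and variables do not carry over. Pictures are saved under pics/ and viewed, at most 10 in all, crops included, and the job is handed in when it is done.

Besides the shell and the picture viewer there is one more tool, called as name(argument=value, ...) on one line, values as JSON. send_rows: Moves the arm, as the interface text tells. Shifts and turns lie within -1 to 1; 1 stands for 500 mm of shift or 30 degrees of turn. Its arguments: {"type":"object","properties":{"motion":{"type":"array"},"grip_force":{"type":"number"}},"required":["motion"]}

```bash
mkdir -p pics; cat > h.py <<'E'
import numpy as np,cv2
from workcell import env
def cal(f):
    h,w=f['frame'].shape[:2]; fl=h/2/np.tan(np.radians(f['vertical_fov'])/2)
    K=np.array([[fl,0,f['cx']],[0,fl,f['cy']],[0,0,1.]]); d=np.array([f['k1'],0,0,0.])
    return K,d,np.array(f['rvec'],float),np.array(f['tvec'],float)
def ray(f,uv):
    K,d,r,t=cal(f); p=cv2.undistortPoints(np.array([[uv]],float),K,d)[0,0]
    R=cv2.Rodrigues(r)[0]; v=R.T@np.array([p[0],p[1],1]); return -R.T@t,v/np.linalg.norm(v)
def onz(f,uv,z):
    c,v=ray(f,uv); return c+v*(z-c[2])/v[2]
def proj(f,P):
    K,d,r,t=cal(f); return cv2.projectPoints(np.array(P,float).reshape(-1,1,3),r,t,K,d)[0][:,0]
def tri(f1,a,f2,b):
    c1,v1=ray(f1,a);c2,v2=ray(f2,b)
    s=np.linalg.lstsq(np.c_[v1,-v2],c2-c1,rcond=None)[0]
    p,q=c1+s[0]*v1,c2+s[1]*v2; return (p+q)/2,np.linalg.norm(p-q)
E
python3 - <<'E'
from h import *
import pickle
fs={}
for n in('scene','top'):
    f=env.grab_frame(n);fs[n]=f;cv2.imwrite(f'pics/{n}0.png',f['frame'][:,:,::-1])
    print(n,ray(f,(320,240)))
pickle.dump(fs,open('f0.pkl','wb'))
print(env.state())
E
```

```text
scene (array([  84.30791904, -537.19508416,  766.36956439]), array([ 0.59519251,  0.43614039, -0.67492773]))
top (array([ 551.86551704, -109.58536676,  937.97124111]), array([ 0.11910554,  0.00446021, -0.99287158]))
{'time_s': 0.1, 'qpos': array([ 6.72077611e+01,  1.83481338e+01,  8.96980139e+01, -1.04170685e-03,
        7.20410605e+01, -1.14691027e+00]), 'qvel': array([ 0.10816298, -0.0324639 , -0.25121141, -0.09422363, -0.03126477,
       -0.04192057]), 'effort': array([-6.93048823e-04, -4.13336742e+01, -2.32510346e+01,  7.27772014e-02,
        4.21850430e-02, -6.27203940e-05]), 'ee_pos': array([211.94453108, 534.05816446, 213.21226678]), 'ee_rot': array([-1.79912789e+02, -7.55296209e-04,  1.58354993e+02]), 'force': array([ 0.78076117,  0.64237518, -0.06913175]), 'torque': array([-0.01941326,  0.04828844, -0.01545276]), 'gripper_force': 0.0, 'gripper_width': 90.98167807193525}
```

View pics/scene0.png

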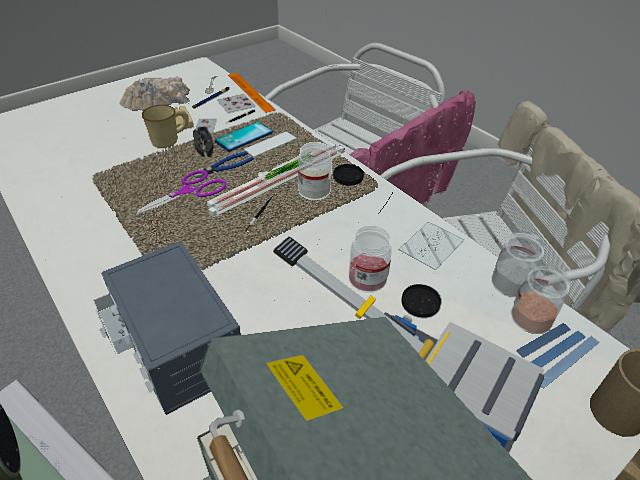

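View pics/top0.png

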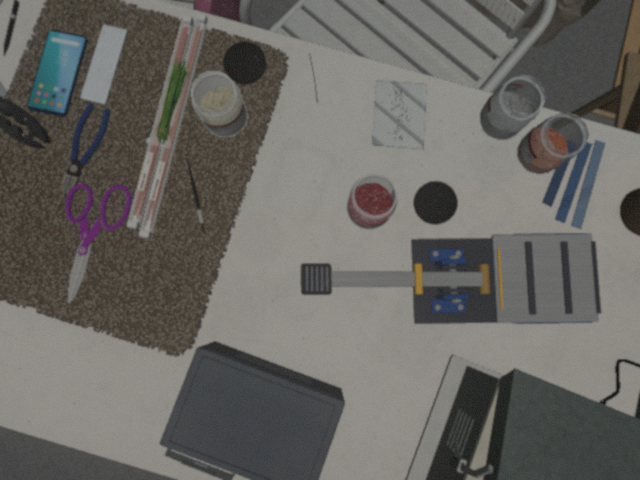

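The scene view shows the black pedal at about (290,250), the jar at (370,260), the lid at (421,300) and the lip stripe at about (437,347). In the top view the pedal is at (316,278), the jar at (372,200), the lid at (435,202) and the lip stripe at about x=500. A dark case and a green-lidded case stand on the near side.

```bash
python3 - <<'E'
from h import *
import pickle
fs=pickle.load(open('f0.pkl','rb'));T,S=fs['top'],fs['scene']
def blob(f,lo,hi,box):
    x0,y0,x1,y1=box; m=np.zeros(f['frame'].shape[:2],np.uint8)
    hsv=cv2.cvtColor(f['frame'],cv2.COLOR_RGB2HSV)
    m[y0:y1,x0:x1]=cv2.inRange(hsv,lo,hi)[y0:y1,x0:x1]
    m=cv2.morphologyEx(m,cv2.MORPH_CLOSE,np.ones((5,5)))
    n,l,st,c=cv2.connectedComponentsWithStats(m); i=1+st[1:,4].argmax()
    p=np.argwhere(l==i)[:,::-1].astype(np.float32)
    return c[i],st[i],cv2.minAreaRect(p)
pt=blob(T,(0,0,0),(180,255,85),(290,250,340,305)); ps=blob(S,(0,0,0),(180,255,80),(265,230,315,272))
print('pedal',pt,ps,tri(T,pt[0],S,ps[0]))
lt=blob(T,(15,120,80),(35,255,255),(493,240,506,320)); print('lip',lt)
a=cv2.boxPoints(lt[2]); a=a[a[:,1].argsort()]; e1=onz(T,a[:2].mean(0),70);e2=onz(T,a[2:].mean(0),70);print(e1,e2,np.linalg.norm(e1-e2))
tt=blob(T,(15,120,80),(35,255,255),(478,255,492,300));print('toe',tt,onz(T,tt[0],45))
b=cv2.boxPoints(pt[2]);print('pedal corners',[onz(T,q,122).round(1) for q in b])
# plate corners from dark mask
for n,uv in dict(pl1=(412,239),pl2=(414,323)).items(): print(n,onz(T,uv,6))
# lid, jar
print('lid',onz(T,(435,202),14)); 
jt=(374,194);print('jar rim',onz(T,jt,120), tri(T,jt,S,(371,241)))
for n,a,b in (('case c1',(344,389),(239,322)),('c2',(213,344),(180,243)),('c3',(163,440),(103,270))): print(n,tri(T,a,S,b))
print('green',tri(T,(514,371),S,(205,345)))
for z in(0,250):
  print('green top at z',z,[onz(T,u,z).round() for u in((455,356),(514,371),(640,404))])
E
```

```text
pedal (array([315.7029148 , 278.49775785]), array([301, 264,  31,  30, 892], dtype=int32), ((316.0, 278.5), (29.0, 30.0), 90.0)) (array([290.04379562, 250.72810219]), array([274, 237,  34,  29, 548], dtype=int32), ((290.0692443847656, 250.55386352539062), (27.27650260925293, 22.36497688293457), 37.87498474121094)) (array([ 589.22382153, -100.45243856,  129.50819116]), np.float64(0.4227462941236467))
lip (array([499.86956522, 278.35652174]), array([498, 249,   5,  59, 115], dtype=int32), ((499.8291320800781, 278.0097351074219), (58.13374328613281, 1.9396930932998657), 86.72950744628906))
[ 646.94592231 -402.46660022   70.        ] [ 551.29649682 -405.67166886   70.        ] 95.70310894751141
toe (array([484.90322581, 278.39247312]), array([480, 264,   9,  30, 186], dtype=int32), ((484.0, 278.5), (29.0, 8.0), 90.0)) [ 598.99225361 -387.05320892   45.        ]
pedal corners [array([611.7, -77.3, 122. ]), array([ 612.6, -123.8,  122. ]), array([ 567.9, -124.6,  122. ]), array([567. , -78.4, 122. ])]
pl1 [ 668.80651354 -269.72758027    6.        ]
pl2 [ 520.71970435 -272.92326248    6.        ]
lid [ 735.36604577 -309.75942214   14.        ]
jar rim [ 725.13430487 -189.9385807   120.        ] (array([ 727.31748085, -190.30630544,  105.36362175]), np.float64(2.7577736812380786))
case c1 (array([ 420.42599778, -142.24346438,  123.73886819]), np.float64(12.510885012002516))
c2 (array([481.2388527 ,  57.35037524, 136.21530239]), np.float64(20.335728862172605))
c3 (array([348.25887338, 118.33181433, 134.24777715]), np.float64(4.088474028182998))
green (array([ 379.64450815, -286.19640169,  298.23710215]), np.float64(221.44814686809113))
green top at z 0 [array([ 465., -346.,    0.]), array([ 441., -449.,    0.]), array([ 388., -668.,    0.])]
green top at z 250 [array([ 488., -283.,  250.]), array([ 470., -358.,  250.]), array([ 432., -519.,  250.])]
```

send_rows(motion=[{"rz":-0.254,"gripper":1},{"rz":-0.254,"gripper":1},{"rz":-0.254,"gripper":1},{"tx":-0.03,"ty":-0.05,"gripper":1},{"tx":-0.061,"ty":-0.096,"gripper":1},{"tx":-0.061,"ty":-0.096,"gripper":1},{"tx":-0.061,"ty":-0.096,"gripper":1},{"tx":-0.061,"ty":-0.096,"gripper":1},{"tx":-0.061,"ty":-0.096,"gripper":1},{"tx":-0.061,"ty":-0.096,"gripper":1},{"tx":-0.061,"ty":-0.096,"gripper":1},{"tx":-0.061,"ty":-0.096,"gripper":1}])

```text
invalid input at $.motion[0]: expected keys tx, ty, tz, rx, ry, rz, gripper
```

send_rows(motion=[{"tx":0,"ty":0,"tz":0,"rx":0,"ry":0,"rz":-0.254,"gripper":1},{"tx":0,"ty":0,"tz":0,"rx":0,"ry":0,"rz":-0.254,"gripper":1},{"tx":0,"ty":0,"tz":0,"rx":0,"ry":0,"rz":-0.254,"gripper":1},{"tx":-0.03,"ty":-0.05,"tz":0,"rx":0,"ry":0,"rz":0,"gripper":1},{"tx":-0.061,"ty":-0.096,"tz":0,"rx":0,"ry":0,"rz":0,"gripper":1},{"tx":-0.061,"ty":-0.096,"tz":0,"rx":0,"ry":0,"rz":0,"gripper":1},{"tx":-0.061,"ty":-0.096,"tz":0,"rx":0,"ry":0,"rz":0,"gripper":1},{"tx":-0.061,"ty":-0.096,"tz":0,"rx":0,"ry":0,"rz":0,"gripper":1},{"tx":-0.061,"ty":-0.096,"tz":0,"rx":0,"ry":0,"rz":0,"gripper":1},{"tx":-0.061,"ty":-0.096,"tz":0,"rx":0,"ry":0,"rz":0,"gripper":1},{"tx":-0.061,"ty":-0.096,"tz":0,"rx":0,"ry":0,"rz":0,"gripper":1},{"tx":-0.061,"ty":-0.096,"tz":0,"rx":0,"ry":0,"rz":0,"gripper":1}])

```text
time_s: 1.6
ee_pos: [480.3, 129.3, 213.7]
ee_rot: [180.0, -0.0, -178.8]
force: [0.6, 0.3, -0.3]
gripper_width: 0.3
gripper_force: 0.0
```

send_rows(motion=[{"tx":-0.053,"ty":-0.083,"tz":0,"rx":0,"ry":0,"rz":0,"gripper":1},{"tx":-0.053,"ty":-0.083,"tz":0,"rx":0,"ry":0,"rz":0,"gripper":1},{"tx":-0.053,"ty":-0.083,"tz":0,"rx":0,"ry":0,"rz":0,"gripper":1},{"tx":-0.053,"ty":-0.083,"tz":0,"rx":0,"ry":0,"rz":0,"gripper":1},{"tx":0,"ty":0,"tz":0.062,"rx":0,"ry":0,"rz":0,"gripper":1},{"tx":0,"ty":0,"tz":0.062,"rx":0,"ry":0,"rz":0,"gripper":1},{"tx":0,"ty":0,"tz":0.062,"rx":0,"ry":0,"rz":0,"gripper":1},{"tx":0,"ty":0,"tz":0,"rx":0,"ry":0,"rz":0,"gripper":1}])

```text
time_s: 2.6
ee_pos: [587.1, -32.6, 118.3]
ee_rot: [180.0, -0.4, -178.8]
force: [1.2, -0.1, -0.2]
gripper_width: 0.0
gripper_force: 0.0
```

```bash
python3 - <<'E'
from h import *
f=env.grab_frame('scene');g=f['frame'][150:330,200:440]
cv2.imwrite('pics/s1.png',cv2.resize(g,None,fx=3,fy=3,interpolation=2)[:,:,::-1])
s=env.state();print(s['ee_pos'],s['force'],s['qpos'])
print(proj(f,[s['ee_pos'],[590,-78.5,135]])-[200,150])
E
```

```text
[588.62543154 -32.63661212 120.23865178] [ 0.83519426 -0.34068654 -0.11995288] [-4.29370266e+00  2.37977924e+01  9.54751435e+01  4.85788964e-03
  6.08649137e+01 -9.55091352e+01]
[[62.42900768 89.10909916]
 [81.13231211 93.20541409]]
```

View pics/s1.png

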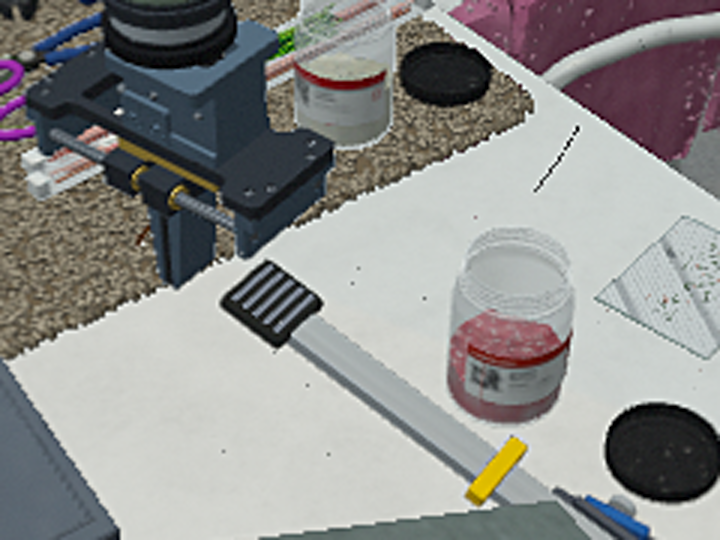

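The crop shows closed fingertips at (175,280), lined up behind the pedal's rear edge at about (235,285).

send_rows(motion=[{"tx":-0.001,"ty":-0.027,"tz":0,"rx":0,"ry":0,"rz":0,"gripper":1},{"tx":-0.001,"ty":-0.027,"tz":0,"rx":0,"ry":0,"rz":0,"gripper":1},{"tx":0,"ty":-0.01,"tz":0.0027,"rx":0,"ry":0,"rz":0,"gripper":1},{"tx":0,"ty":-0.01,"tz":0.0027,"rx":0,"ry":0,"rz":0,"gripper":1},{"tx":0,"ty":-0.01,"tz":0.0027,"rx":0,"ry":0,"rz":0,"gripper":1},{"tx":0,"ty":-0.01,"tz":0.0027,"rx":0,"ry":0,"rz":0,"gripper":1},{"tx":0,"ty":-0.01,"tz":0.0027,"rx":0,"ry":0,"rz":0,"gripper":1},{"tx":0,"ty":-0.01,"tz":0.0027,"rx":0,"ry":0,"rz":0,"gripper":1}])

```text
time_s: 3.65
ee_pos: [591.5, -89.8, 112.8]
ee_rot: [180.0, 0.0, -178.8]
force: [-0.2, 2.2, 1.8]
gripper_width: 0.6
gripper_force: 1.6
```

send_rows(motion=[{"tx":0,"ty":-0.006,"tz":0.0016,"rx":0,"ry":0,"rz":0,"gripper":1},{"tx":0,"ty":-0.006,"tz":0.0016,"rx":0,"ry":0,"rz":0,"gripper":1}])

```text
time_s: 3.9
ee_pos: [591.6, -95.8, 111.2]
ee_rot: [180.0, 0.0, -178.8]
force: [1.9, 2.7, 3.2]
gripper_width: 0.6
gripper_force: 1.5
```

```bash
python3 - <<'E'
from h import *
for n,(x0,y0,x1,y1) in dict(scene=(200,150,440,330),top=(280,200,520,380)).items():
    f=env.grab_frame(n);g=f['frame'][y0:y1,x0:x1]
    cv2.imwrite(f'pics/{n}2.png',cv2.resize(g,None,fx=3,fy=3,interpolation=2)[:,:,::-1])
s=env.state();print(s['ee_pos'],s['force'])
E
```

```text
[591.37663427 -96.26803348 111.01177963] [ 0.29122062 -0.64952051 -0.12977649]
```

View pics/scene2.png

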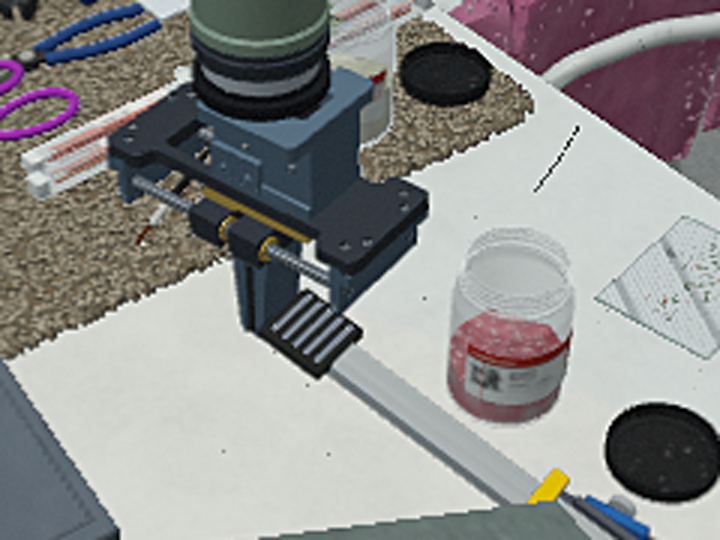

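View pics/top2.png

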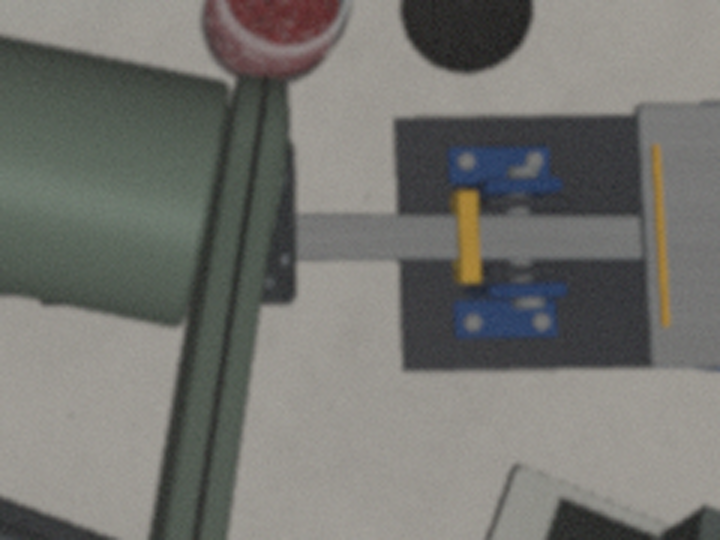

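Both views show that the pedal has moved with the fingers and the toe has disappeared under the lip (top crop, about x=640). The jar and lid are untouched. I'll keep pushing until it hits the hard stop.

send_rows(motion=[{"tx":0,"ty":-0.004,"tz":0.0011,"rx":0,"ry":0,"rz":0,"gripper":1},{"tx":0,"ty":-0.004,"tz":0.0011,"rx":0,"ry":0,"rz":0,"gripper":1}])

```text
time_s: 4.25
ee_pos: [591.4, -99.0, 110.0]
ee_rot: [179.9, -0.0, -178.8]
force: [-1.3, 9.4, 2.9]
gripper_width: 0.1
gripper_force: 4.1
```

send_rows(motion=[{"tx":0,"ty":-0.003,"tz":0.0008,"rx":0,"ry":0,"rz":0,"gripper":1},{"tx":0,"ty":-0.003,"tz":0.0008,"rx":0,"ry":0,"rz":0,"gripper":1},{"tx":0,"ty":0,"tz":0,"rx":0,"ry":0,"rz":0,"gripper":1}])

```text
time_s: 4.62
ee_pos: [591.5, -99.0, 109.6]
ee_rot: [179.6, -0.0, -178.9]
force: [-0.4, 13.7, 2.9]
gripper_width: 0.4
gripper_force: 6.6
```

Hard stop reached: 13.7 N with no further motion. Next I'll back off, rise, tilt to the pedal's slope and hover over its top.

send_rows(motion=[{"tx":0,"ty":0.015,"tz":0,"rx":0,"ry":0,"rz":0,"gripper":1},{"tx":0,"ty":0.02,"tz":0,"rx":0,"ry":0,"rz":0,"gripper":1},{"tx":0,"ty":0,"tz":-0.065,"rx":0,"ry":0,"rz":0,"gripper":1},{"tx":0,"ty":0,"tz":-0.065,"rx":0,"ry":0,"rz":0,"gripper":1},{"tx":0,"ty":0,"tz":0,"rx":-0.25,"ry":0,"rz":0,"gripper":1},{"tx":0,"ty":0,"tz":0,"rx":-0.25,"ry":0,"rz":0,"gripper":1},{"tx":0,"ty":-0.06,"tz":0.01,"rx":0,"ry":0,"rz":0,"gripper":1},{"tx":0,"ty":-0.06,"tz":0.02,"rx":0,"ry":0,"rz":0,"gripper":1},{"tx":0,"ty":0,"tz":0,"rx":0,"ry":0,"rz":0,"gripper":1}])

```text
time_s: 5.75
ee_pos: [591.5, -140.6, 142.5]
ee_rot: [165.0, -0.2, -178.9]
force: [-0.2, 0.9, 0.3]
gripper_width: 0.3
gripper_force: 0.0
```

```bash
python3 - <<'E'
from h import *
f=env.grab_frame('scene');g=f['frame'][150:330,200:440]
cv2.imwrite(f'pics/s3.png',cv2.resize(g,None,fx=3,fy=3,interpolation=2)[:,:,::-1])
s=env.state();print(s['ee_pos'],s['ee_rot'],s['force'])
print((proj(f,[s['ee_pos'],[591.5,-137,125]])-[200,150])*3)
E
```

```text
[ 591.99737438 -139.50297972  143.57331786] [ 1.64958376e+02 -1.06371047e-01 -1.78864872e+02] [ 0.14649141  0.27424592 -0.05125486]
[[323.94358692 310.65315164]
 [320.09661243 331.60907119]]
```

View pics/s3.png

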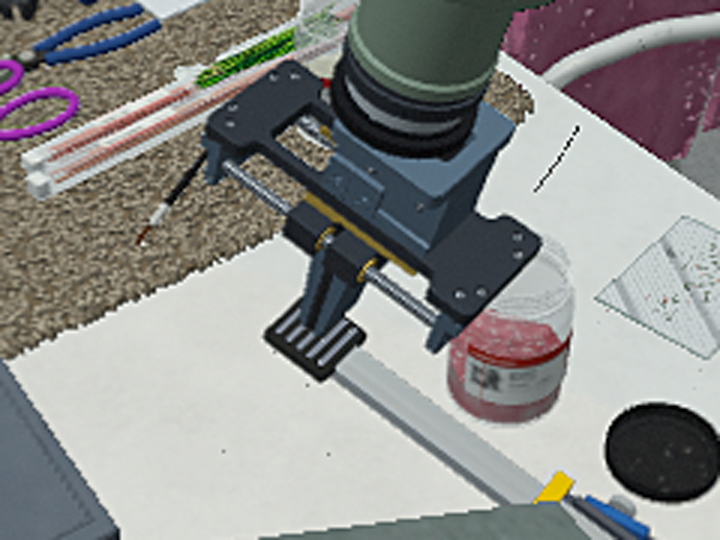

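The fingertips hover above the pedal's middle, about (320,332) in the crop. Now I'll press along the lever's arc.

send_rows(motion=[{"tx":0,"ty":0,"tz":0.018,"rx":0,"ry":0,"rz":0,"gripper":1},{"tx":0,"ty":0,"tz":0.016,"rx":0,"ry":0,"rz":0,"gripper":1},{"tx":0,"ty":-0.0008,"tz":0.0205,"rx":0.0955,"ry":0,"rz":0,"gripper":1},{"tx":0,"ty":-0.0008,"tz":0.0205,"rx":0.0955,"ry":0,"rz":0,"gripper":1},{"tx":0,"ty":-0.0008,"tz":0.0205,"rx":0.0955,"ry":0,"rz":0,"gripper":1}])

```text
time_s: 6.42
ee_pos: [592.7, -128.2, 98.3]
ee_rot: [173.6, 0.1, -178.7]
force: [-0.1, 1.8, 6.5]
gripper_width: 0.3
gripper_force: 3.3
```

send_rows(motion=[{"tx":0,"ty":-0.001,"tz":0.0205,"rx":0.0955,"ry":0,"rz":0,"gripper":1},{"tx":0,"ty":-0.001,"tz":0.0205,"rx":0.0955,"ry":0,"rz":0,"gripper":1},{"tx":0,"ty":-0.001,"tz":0.0205,"rx":0.0955,"ry":0,"rz":0,"gripper":1}])

```text
time_s: 6.8
ee_pos: [593.0, -126.5, 68.1]
ee_rot: [-177.9, 0.1, -178.8]
force: [-1.1, 5.5, 8.5]
gripper_width: 0.6
gripper_force: 3.9
```

send_rows(motion=[{"tx":0,"ty":0,"tz":0.0205,"rx":0.0955,"ry":0,"rz":0,"gripper":1},{"tx":0,"ty":0,"tz":0.0205,"rx":0.0955,"ry":0,"rz":0,"gripper":1},{"tx":0,"ty":0,"tz":0.008,"rx":0.03,"ry":0,"rz":0,"gripper":1},{"tx":0,"ty":0,"tz":0,"rx":0,"ry":0,"rz":0,"gripper":1},{"tx":0,"ty":0,"tz":0,"rx":0,"ry":0,"rz":0,"gripper":1}])

```text
time_s: 7.42
ee_pos: [592.9, -128.1, 43.3]
ee_rot: [-171.3, 0.1, -178.8]
force: [-1.5, 6.7, 6.7]
gripper_width: 0.5
gripper_force: 3.5
```

```bash
python3 - <<'E'
from h import *
a=[]
for n,(x0,y0,x1,y1) in dict(scene=(260,210,560,450),top=(290,150,610,390)).items():
    f=env.grab_frame(n);g=f['frame'][y0:y1,x0:x1];a.append(cv2.resize(g,(400,320),interpolation=2))
cv2.imwrite('pics/f4.png',np.hstack(a)[:,:,::-1])
s=env.state();print(s['ee_pos'],s['ee_rot'],s['force'])
E
```

```text
[ 592.94794666 -128.1673131    43.38214259] [-1.71344692e+02  1.32057675e-01 -1.78770397e+02] [0.27939026 6.53229014 6.40307315]
```

View pics/f4.png

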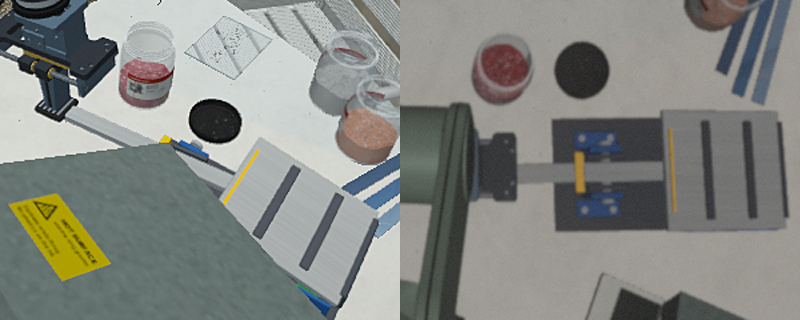

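The pedal is pressed down (scene crop about (55,108)), and the flap looks raised. The jar and lid are in place. I'll check the lip height by triangulating the yellow stripe's ends.

```bash
python3 - <<'E'
from h import *
import pickle
f0=pickle.load(open('f0.pkl','rb'))
def ends(f,box):
    x0,y0,x1,y1=box;m=cv2.inRange(cv2.cvtColor(f['frame'],cv2.COLOR_RGB2HSV),(15,110,80),(35,255,255))[y0:y1,x0:x1]
    n,l,st,c=cv2.connectedComponentsWithStats(m);i=1+st[1:,4].argmax()
    p=np.argwhere(l==i)[:,::-1]+[x0,y0]
    return p[p[:,1]<=p[:,1].min()+1].mean(0),c[i]+[x0,y0],st[i]
T,S=env.grab_frame('top'),env.grab_frame('scene')
for nm,t,s in(('now',T,S),):
    a=ends(t,(494,240,512,320));b=ends(s,(422,310,460,366));print(nm,a,b)
    for k in(0,1): print(tri(t,a[k],s,b[k]))
for z in(70,100):print(z,proj(T,[648,-402,z]),proj(S,[648,-402,z]))
for b in((345,170,400,232),(412,175,465,228)):
    x0,y0,x1,y1=b;print('jar/lid diff',np.abs(T['frame'][y0:y1,x0:x1].astype(int)-f0['top']['frame'][y0:y1,x0:x1]).mean())
E
```

```text
now (array([505.5, 247.5]), array([507.50331126, 277.64900662]), array([ 11,   7,   6,  62, 151], dtype=int32)) (array([453.  , 322.75]), array([440.35185185, 342.35185185]), array([  5,  12,  28,  42, 108], dtype=int32))
(array([ 646.61545304, -404.81406133,   99.34765942]), np.float64(0.7790359660778131))
(array([ 598.06588278, -406.65452223,   98.9460879 ]), np.float64(0.13370632494051782))
70 [[497.87690215 248.35463213]] [[448.2728111  332.18036642]]
100 [[504.0835795  246.42476325]] [[451.69741824 321.2209866 ]]
jar/lid diff 9.817008797653958
jar/lid diff 8.907915035006527
```

```bash
python3 -c "
from workcell import env
print(env.job_done())"
```

```text
the job is handed in; nothing more can be done
None
```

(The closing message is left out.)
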